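# Set the tea-table bell timer

### The arm

A 7-joint arm with a two-finger parallel gripper is mounted at the origin on the work surface. World frame = base frame: x ahead of the robot, y to its left, z up, the work surface at z = 0. Lengths are in m, angles in rad, forces in N, time in s.
With the tool pointing down it reaches from about 0.425 to 0.825 m from the base axis. Payload 3.6 kg.
Tool frame: the origin (TCP) lies at the very end of the fingers, on their centre line; the grasp point (between the pads) lies 19 mm behind it (tcp_to_grasp is the distance from the TCP to the grasp point, in m); z points along the fingers, y is the line along which they close (so a half turn about z gives the same grasp; the last joint's range is limited). The gripper opens to 93 mm and grips with 3 to 60 N. Pads are 15 mm wide; open, the fingers measure 128 mm over their backs; the gripper's body (75 mm by 188 mm) begins 65 mm behind the grasp point.
Start: joints at [1.24, 0.615, -0.013, 1.423, 0.008, 1.103, -0.04], TCP at [0.194, -0.62, 0.219] pointing down, gripper open.
Joint ranges: [-3.12, 3.12], [-0.3, 2.06], [-1.34, 1.32], [0.26, 2.42], [-1.36, 4.5], [0.01, 1.98], [-2.84, 2.84]. Speed limits (rad/s): [2.79, 2.79, 3.14, 3.14, 3.14, 3.14, 3.14].

### API

Orientations are given as a unit quaternion [w, x, y, z].
In Python, from rig import * gives the robot as it stands. Calls block until the motion is done:
- move_ptp(position, orientation): joint-space move of the TCP to a pose.
- line_to(position, ori=None, v=0.15): straight line of the TCP; ori=None keeps the orientation; v is the mean speed in m/s.
- set_joints(angles): joint-space move.
- gripper_open() and clamp(grasp_force=None): open the fingers fully, or close them until they stop; grasp_force is the grip in N (None keeps the last).
- wait(seconds).
- solve_ik(position, orientation): joint angles nearest the present ones, or None.
- get_state(): the state.
- read_camera(name): name is "side" or "top"; returns the picture (480x640x3 uint8, red, green, blue); there is no depth.
- camera_model(name): a dict with "fx", "fy", "cx", "cy" (pixels), "T" (4x4, takes a point from camera to world coordinates). Camera axes: x right, y up, looking along -z (the intrinsics and any distortion apply to the point x, -y, -z); pixel columns grow to the right and rows downward; lengths in m; the calibration is good to about 2 mm. A picture is of the moment at which its call begins. camera_model takes no time and is no camera call.
A pose or a line that the arm cannot do raises IKError and nothing moves.
- sign_off(): hands the job in; it is judged then, once.
The state is a dict: "time": time; "qpos": joint angles; "joint_vel": joint speeds; "joint_torque": joint torques, N m; "position": TCP position; "orientation": TCP orientation; "force": force on the tool from outside, world axes, zero at the start; "ft_torque": the same for the moment, N m; "gripper_width": opening from 0.0 (shut) to 1.0 (fully open); "grip_force": force on a finger pad.
Only numpy, scipy, OpenCV 4.12 (cv2) and the standard library are available. Lean on these libraries where they do the work, as an engineer would, in place of code of your own. Each camera call takes 0.05 s, during which the arm holds its last target. There are 200 camera calls.

### The job

Set the bell timer that stands on the tea board to 9 minutes: wind its dial clockwise past the top mark (15 minutes), then turn it back down to 9 minutes (to within half a minute) and let go. The dial is stiff and the timer is light, so hold the timer down by pressing on the dial firmly but gently (about 15 N, never more than 25 N) while you twist, so that it neither turns round nor slides more than a centimetre or two; leave it standing on the board and leave the crockery alone.

Things in the scene. Friction and masses are not known exactly. Their poses are not given: they have to be found in the camera images.
- timer: The bell timer, loose: a round white puck 96 mm across, 30 mm high, on four rubber feet (40 mm from the axis), 0.35 to 0.5 kg in all. Origin at the centre of its underside, z up along the dial's axis. Unpressed, the feet hold too little: the whole timer would spin before the dial turns (0.26 N m). Pressed down with about 15 N it holds.
- timer_front (a point): Point on the timer's upper rim at its -x side (48 mm from the axis, 30 mm up); axes as the timer's. Black ticks ring that side of the top, one a minute, 0.18 rad apart, every third longer, 0 and 15 the widest. In the timer's frame, counter-clockwise from +x: tick 0 at 4.49 rad, tick 9 at 2.87, tick 15 at 1.79.
- dial_grip (a point): On the dial's axis, 60 mm above the timer's underside, fixed to the timer, axes the timer's. It is about mid-height of the dial's black grip bar: 50 mm long, 14 wide, 26 tall, across a grey disc 64 mm wide. The dial's true height is not measured: the disc's upper face sits 42 to 52 mm above the timer's underside (bar top 68 to 78). It gives downward on a spring, 4 N per mm for 6 mm, then is solid.
- dial (a joint): Dial angle in rad against the timer, growing clockwise seen from above: 0 = zero minutes, 0.18 rad a minute, 9 minutes = 1.62, top mark (15 minutes) = 2.70, hard stop = 3.05. The bar's marked end (white line on top, small black nib at the disc's edge) points, in the timer's frame, along the angle 4.49 - value, counter-clockwise from +x. It stays where it is left.
- board: The tea board, fixed: light wood, 300 x 460 mm, 12 mm thick, on the counter. Origin at the centre of its underside, z up.
- cup_mid (a point): Centre, half-way up, of a loose white mug, 72 mm across, 75 mm high, standing near a corner of the board. Bystander.
- bowl_mid (a point): Centre, half-way up, of a loose bowl, 84 mm across, 45 mm high, standing near a corner of the board. Bystander.
- caddy_mid (a point): Centre, half-way up, of a loose closed jar, 66 mm across, 85 mm high, standing near a corner of the board. Bystander.
Things that resemble listed ones, but are neither listed nor needed, are in the scene too. What is shaped like the timer but red or yellow is not meant.

How it is judged:
On the way:
1. the dial is wound past the top mark (beyond 15 minutes) (value of joint dial above 2.7 rad), for 0.1 s.
At the end, for the whole second after the job is handed in: The dial reads 9 minutes (1.62 rad, within 0.1 rad), and the timer stands upright and still on the board with its front rim within 25 mm of where it began (value of joint dial between 1.52 and 1.72 rad and distance of timer_front from where it was at the start of the episode below 0.025 m and z of timer in the frame of board below 0.015 m and angle between timer's own z axis and vertical below 0.05 rad and linear speed of timer below 0.01 m/s); the robot touches nothing.
It fails at once if the timer slides or turns round: its front rim is more than 25 mm from where it began (distance of timer_front from where it was at the start of the episode above 0.025 m).
It fails at once if the timer is pressed onto the board with more than 32 N in all (contact force between timer and board above 32 N).
It fails at once if the crockery is disturbed (moved more than 20 mm) (distance of any of cup_mid, bowl_mid, caddy_mid from where it was at the start of the episode above 0.02 m).
It also fails if it takes over 72 s, if anything falls off the work surface, if the arm or the gripper's body presses on something with over 40 N, if the wrist force passes 120 N, or if a joint passes its speed limit or range.

## Working session

There is one attempt and no reset: what is moved stays moved. The work goes in short steps, each a Python script; the robot and the scene stay as the last script left them, time stands still between calls to the robot, and variables do not carry over. Pictures are saved under pics/ and viewed, at most 10 in all, crops included, and the job is handed in when it is done.

```bash
mkdir -p pics; ls; python3 - <<'E'
from rig import *
import cv2
for n in("top","side"):
    cv2.imwrite(f"pics/{n}0.png",read_camera(n)[:,:,::-1]); m=camera_model(n); print({k:(v.round(3).tolist() if hasattr(v,'round') and k=='T' else v) for k,v in m.items()})
s=get_state(); print(s)
E
```

```text
pics
{'fx': 624.8659001498019, 'fy': 624.8659001498019, 'cx': 322.7009749396787, 'cy': 232.15192225045513, 'T': [[-0.023, 0.991, -0.135, 0.471], [-1.0, -0.021, 0.015, 0.054], [0.012, 0.136, 0.991, 1.35], [0.0, 0.0, 0.0, 1.0]]}
{'fx': 497.6615115944264, 'fy': 497.6615115944264, 'cx': 309.9689875154965, 'cy': 240.70506727354854, 'T': [[0.955, 0.216, -0.203, 0.458], [-0.296, 0.714, -0.635, -0.531], [0.008, 0.666, 0.746, 0.753], [0.0, 0.0, 0.0, 1.0]]}
{'time': 0.1, 'qpos': array([ 1.24046649,  0.61584749, -0.01262277,  1.42471012,  0.0081007 ,
        1.10341493, -0.0404044 ]), 'joint_vel': array([ 0.00083779, -0.00115777, -0.00050411, -0.00350809,  0.00132236,
       -0.00039386,  0.00139415]), 'joint_torque': array([ 1.29364504e-03, -4.60040939e+01,  2.10343008e-01, -1.66244763e+01,
       -6.11210335e-02,  1.69136171e-02,  8.54857672e-05]), 'position': array([ 0.19426755, -0.61954929,  0.21759024]), 'orientation': array([-1.14944216e-03,  9.88477415e-01,  1.51363940e-01, -1.89204223e-04]), 'force': array([ 0.37453295, -0.8342454 , -0.01072929]), 'ft_torque': array([-0.02892967, -0.0011311 , -0.01030103]), 'grip_force': 0.0, 'gripper_width': 0.9986948798665428}
```

View pics/top0.png

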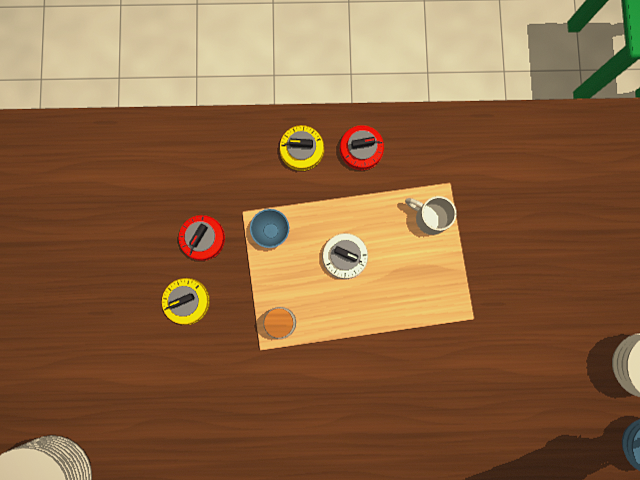

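View pics/side0.png

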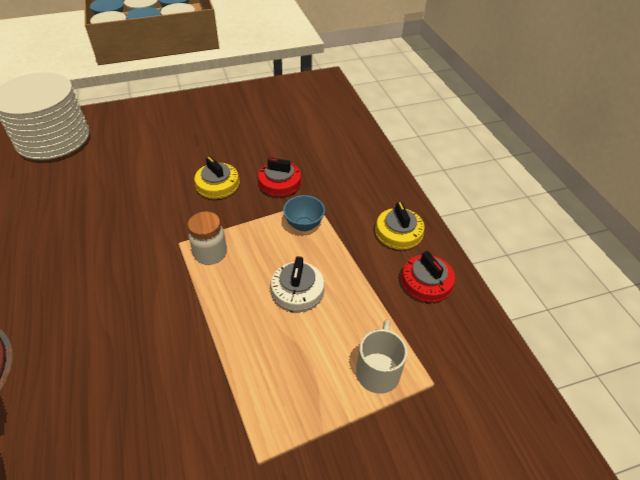

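The top view shows the white timer at about (345,256). In the side view it is at about (298,285), with the mug, bowl and caddy well clear at the board corners. Next I'll rectify both views onto the plane of the timer's top.

```bash
cat > h.py <<'E'
import numpy as np, cv2
from rig import *
def project(m,P):
    P=np.atleast_2d(P); T=np.array(m["T"]); c=(P-T[:3,3])@T[:3,:3]
    c=c*[1,-1,-1]; return np.c_[m["fx"]*c[:,0]/c[:,2]+m["cx"], m["fy"]*c[:,1]/c[:,2]+m["cy"]]
def backproject(m,uv,z):
    T=np.array(m["T"]); d=T[:3,:3]@[(uv[0]-m["cx"])/m["fx"],-(uv[1]-m["cy"])/m["fy"],-1]
    return T[:3,3]+d*(z-T[2,3])/d[2]
def rectify(img,m,c,z,half=.065,n=400):
    """world-aligned picture: columns = -y (y left), rows = -x (x up)"""
    a=np.linspace(half,-half,n); X,Y=np.meshgrid(c[0]+a,c[1]+a,indexing="ij")
    uv=project(m,np.c_[X.ravel(),Y.ravel(),np.full(X.size,z)]).astype(np.float32).reshape(n,n,2)
    return cv2.remap(img,uv[...,0],uv[...,1],cv2.INTER_CUBIC)
E
python3 - <<'E'
from h import *
out=[]
mt=camera_model("top"); c=backproject(mt,(345,256),.042); print(c, np.hypot(*c[:2]))
for n in("top","side"):
    im=cv2.imread(f"pics/{n}0.png"); m=camera_model(n)
    print(n,backproject(m,{"top":(345,256),"side":(298,287)}[n],.042))
    r=rectify(im,m,c,.042)
    h=cv2.cvtColor(r,cv2.COLOR_BGR2HSV); w=((h[...,1]<60)&(h[...,2]>150)).astype(np.uint8)
    w=cv2.morphologyEx(w,cv2.MORPH_OPEN,np.ones((5,5)))
    k=max(cv2.findContours(w,cv2.RETR_EXTERNAL,cv2.CHAIN_APPROX_NONE)[0],key=cv2.contourArea)
    (x,y),R=cv2.minEnclosingCircle(k); s=.13/399
    print(n,"centre",c[0]+.065-y*s,c[1]+.065-x*s,"R mm",R*s*1e3)
    out.append(r)
cv2.imwrite("pics/rect.png",np.hstack(out))
E
```

```text
[ 0.59816045 -0.01197579  0.042     ] 0.59828032574355
top [ 0.59816045 -0.01197579  0.042     ]
top centre 0.5991260354865227 -0.011924680247065972 R mm 47.46826860241424
side [ 0.59829996 -0.024823    0.042     ]
side centre 0.6002693444272094 -0.014670986166894842 R mm 46.43186755646441
```

View pics/rect.png

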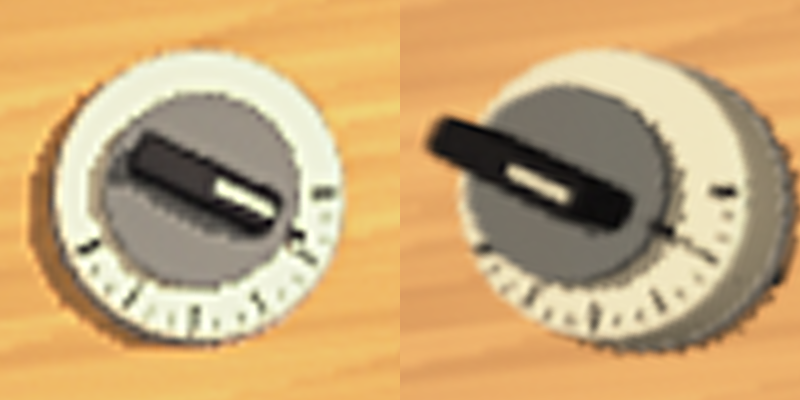

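The rectified view shows tick 0 at (323,191), tick 15 at (88,247) and tick 9 at (193,318), so the timer's yaw is about 0.23. The bar's marked end points towards the nib at (297,237), a world angle of about 4.28, so the dial reads roughly 0.45 rad.

The radius of 47.5 mm matches the 48 mm given, and the two cameras put the centre within 3 mm of each other. I'll approach now.

```bash
cat >> h.py <<'E'
from scipy.spatial.transform import Rotation as Ro
def down(b):
    x=np.array([np.cos(b),np.sin(b),0]);z=np.array([0,0,-1.]);q=Ro.from_matrix(np.c_[x,np.cross(z,x),z]).as_quat()
    return q[[3,0,1,2]]
C=np.array([.5995,-.013])
def fz(): return np.mean([(wait(.02),get_state()["force"][2])[1] for _ in range(5)])
E
python3 - <<'E'
from h import *
best=None
for b in(4.28,4.28-np.pi):
    q0=solve_ik([*C,.15],down(b)); 
    print(b,None if q0 is None else np.round(q0,2))
    for d in(1.2,2.4):
        q=solve_ik([*C,.15],down(b-d)); print("  ",d,None if q is None else np.round(q,2))
E
```

```text
4.28 [ 0.59  0.88 -1.15  1.64  0.85  1.21  1.95]
   1.2 [ 0.44  0.72 -0.78  1.65  0.58  1.02  0.98]
   2.4 [ 0.29  0.65 -0.5   1.65  0.37  0.94 -0.04]
1.1384073464102071 [ 0.19  0.63 -0.33  1.65  0.24  0.9  -0.67]
   1.2 [ 0.01  0.61 -0.04  1.66  0.03  0.88 -1.68]
   2.4 [-0.19  0.62  0.29  1.67 -0.22  0.88 -2.65]
```

```bash
python3 - <<'E'
from h import *
q=np.array(solve_ik([*C,.2],down(4.28-np.pi))); q[6]+=np.pi
set_joints(q); s=get_state(); print(s["time"],s["position"],s["orientation"],down(4.28))
line_to([*C,.10]); line_to([*C,.068],v=.05); wait(.2)
s=get_state(); print(s["time"],s["position"],s["force"],s["qpos"].round(2))
for n in("top","side"): cv2.imwrite(f"pics/{n}1.png",read_camera(n)[:,:,::-1])
a=cv2.imread("pics/top1.png")[190:320,270:420]; b=cv2.imread("pics/side1.png")[180:330,220:390]
cv2.imwrite("pics/c1.png",np.hstack([cv2.resize(a,(400,350)),cv2.resize(b,(400,350))]))
E
```

```text
2.6833 [ 0.5995378  -0.01421652  0.19991324] [-2.35159388e-04 -5.38100421e-01  8.42880661e-01 -2.70262997e-04] [ 0.         -0.53896145  0.84233043  0.        ]
4.4917 [ 0.59976107 -0.01296791  0.06836209] [ 0.85463514 -0.57966272 -0.16212822] [ 0.17  0.73 -0.31  1.72  0.31  0.73  2.42]
```

View pics/c1.png

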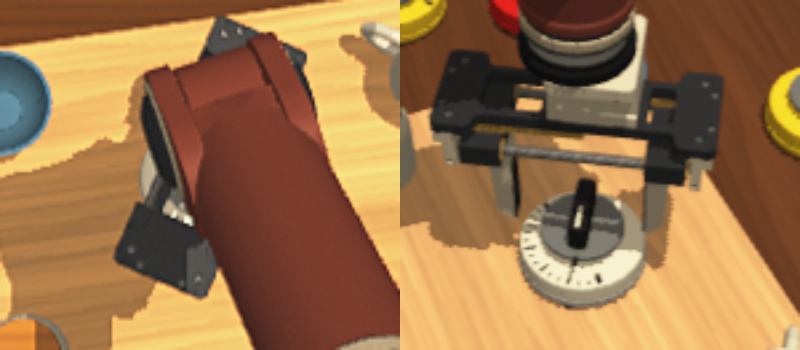

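The side crop shows the fingers straddling the bar evenly, and the bar is aligned with the pads. I'll close lightly and feel down to the disc.

```bash
python3 - <<'E'
from h import *
f0=fz(); clamp(5); s=get_state(); print("clamped",s["time"],s["gripper_width"],s["grip_force"],s["force"].round(2),f0)
z=.068
while z>.050:
    z-=.001; line_to([*C,z],v=.02); f=fz()-f0; p=get_state()["position"]; print(round(z,4),p.round(4)[2],round(f,2))
    if f>11: break
clamp(40); s=get_state(); print(s["time"],s["gripper_width"],s["grip_force"],fz()-f0,s["force"].round(2),s["ft_torque"].round(2))
open("f0","w").write(f"{f0} {z}")
E
```

```text
clamped 5.875 0.15027046031370778 4.994668141007423 [ 1.43 -0.   -1.21] 0.15366869431365227
0.067 0.0674 2.19
0.066 0.0667 5.24
0.065 0.0658 5.97
0.064 0.0648 6.41
0.063 0.0639 6.11
0.062 0.0629 6.43
0.061 0.0619 6.2
0.06 0.0609 6.37
0.059 0.0599 6.66
0.058 0.0589 6.19
0.057 0.0579 6.37
0.056 0.0569 6.61
0.055 0.0563 8.77
0.054 0.0558 11.17
10.7583 0.1445990268980523 41.63763110060245 10.470175649706402 [-2.08  0.15 11.18] [ 0.12  0.34 -0.02]
```

```bash
cat >> h.py <<'E'
def twist(b0,b1,z,f0,step=.12,ft=15.5):
    n=int(np.ceil(abs(b1-b0)/step))
    for i,b in enumerate(np.linspace(b0,b1,n+1)):
        set_joints(solve_ik([*C,z],down(b))); s=get_state(); f=s["force"][2]-f0
        z-=np.clip((ft-f)*.0004,-.0012,.0008)
        if i%3==0 or i==n or f>20: print(round(s["time"],1),round(b,2),"z",round(z,4),s["position"].round(4),"f",s["force"].round(1),"tz",s["ft_torque"].round(2),s["qpos"][6].round(2))
        if f>22: z+=.002
    return z
E
python3 - <<'E'
from h import *
f0,z=map(float,open("f0").read().split())
for _ in range(6):
    f=fz()-f0
    if f>14.5: break
    z-=.0006; line_to([*C,z],v=.02)
print(z,f)
z=twist(4.28,4.28-.6,z,f0)
open("f0","w").write(f"{f0} {z}")
cv2.imwrite("pics/side2.png",read_camera("side")[:,:,::-1])
b=cv2.imread("pics/side2.png")[180:330,220:390]; a=cv2.imread("pics/side1.png")[180:330,220:390]
cv2.imwrite("pics/c2.png",np.hstack([cv2.resize(a,(400,350)),cv2.resize(b,(400,350))]))
E
```

```text
0.05219999999999998 14.776579314777042
12.2 4.28 z 0.0517 [ 0.6002 -0.0124  0.0547] f [-2.1 -0.4 14.4] tz [ 0.09  0.63 -0.04] 2.41
12.9 3.98 z 0.0518 [ 0.6004 -0.0125  0.0545] f [-3.3  0.7 15.8] tz [0.1  0.7  0.17] 2.18
13.7 3.68 z 0.052 [ 0.6005 -0.0126  0.0547] f [-2.8  0.  15.5] tz [0.02 0.54 0.08] 1.96
```

View pics/c2.png

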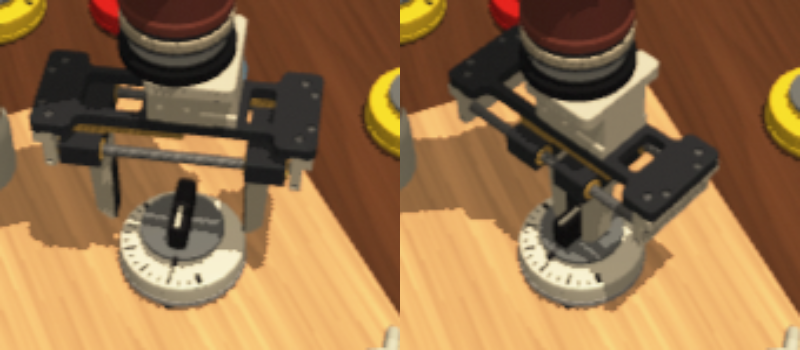

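The timer's ticks stay put (wide tick at crop (197,280) before, (600,278) after), while the bar has turned with the gripper. I'll keep winding.

```bash
python3 - <<'E'
from h import *
f0,z=map(float,open("f0").read().split())
z=twist(3.68,1.83,z,f0); wait(.3)
s=get_state(); print(s["time"],s["force"],s["ft_torque"],Ro.from_quat(s["orientation"][[1,2,3,0]]).as_matrix()[:2,0])
open("f0","w").write(f"{f0} {z}")
cv2.imwrite("pics/side3.png",read_camera("side")[:,:,::-1])
b=cv2.imread("pics/side3.png")[220:320,250:350]
cv2.imwrite("pics/c3.png",cv2.resize(b,(600,600),interpolation=cv2.INTER_CUBIC))
E
```

```text
14.0 3.68 z 0.0518 [ 0.6005 -0.0126  0.0546] f [-3.3 -0.6 15.2] tz [0.11 0.52 0.08] 1.96
14.7 3.33 z 0.0516 [ 0.6005 -0.0128  0.0548] f [-2.4 -0.1 13.9] tz [0.04 0.49 0.06] 1.71
15.5 2.99 z 0.0515 [ 0.6006 -0.013   0.0545] f [-3.5 -0.5 15.1] tz [0.02 0.56 0.05] 1.46
16.2 2.64 z 0.0521 [ 0.6005 -0.0131  0.0548] f [-1.7  0.8 15.2] tz [-0.07  0.47  0.08] 1.21
17.0 2.29 z 0.0519 [ 0.6004 -0.0133  0.0544] f [-2.3  0.5 15.9] tz [-0.07  0.63  0.07] 0.96
17.7 1.95 z 0.052 [ 0.6002 -0.0134  0.0547] f [-2.5  0.1 14.9] tz [-0.1   0.63  0.01] 0.7
18.0 1.83 z 0.0518 [ 0.6002 -0.0135  0.0546] f [-2.8  0.7 15.2] tz [-0.07  0.65  0.05] 0.62
18.275 [-3.05289914 -0.22507215 14.54139163] [-0.02491362  0.64258956  0.00524569] [-0.25644078  0.96655989]
```

View pics/c3.png

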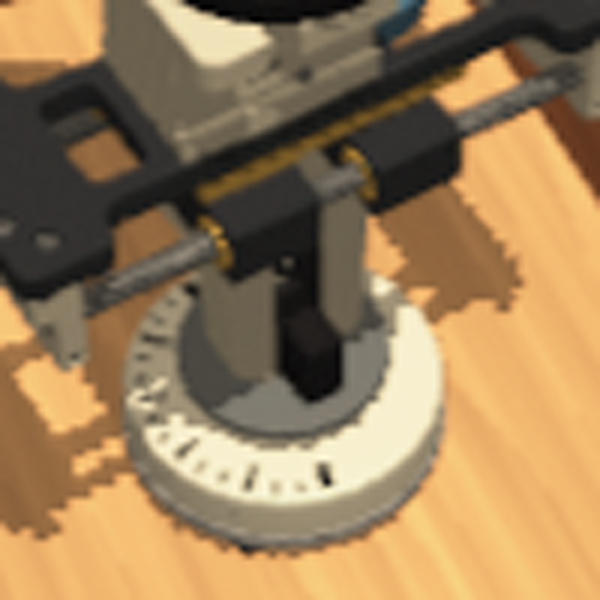

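The timer is still in place and the unmarked bar end is past tick 0, so the estimate is about 2.89. I'll go a touch further for margin, then turn back to 9 minutes, release and look.

```bash
python3 - <<'E'
from h import *
f0,z=map(float,open("f0").read().split())
z=twist(1.83,1.77,z,f0,step=.03); wait(.2)
z=twist(1.77,3.10,z,f0); wait(.2)
line_to([*C,z+.0025],v=.02); print("f",fz()-f0)
gripper_open(); wait(.2)
p=get_state()["position"]; line_to([p[0],p[1],.2])
q=np.array(get_state()["qpos"]); q[0]+=.7; set_joints(q); s=get_state(); print(s["time"],s["position"])
c=[.5991,-.0119]; out=[]
for n in("top","side"):
    im=read_camera(n)[:,:,::-1].copy(); cv2.imwrite(f"pics/{n}4.png",im); out.append(rectify(im,camera_model(n),c,.042))
cv2.imwrite("pics/rect4.png",np.hstack(out))
E
```

```text
18.6 1.83 z 0.052 [ 0.6002 -0.0135  0.0544] f [-2.5 -0.7 16. ] tz [-0.04  0.69  0.13] 0.62
19.3 1.77 z 0.0519 [ 0.6001 -0.0135  0.0545] f [-3.3 -0.2 15.4] tz [-0.08  0.67  0.22] 0.57
19.8 1.77 z 0.0521 [ 0.6001 -0.0135  0.0545] f [-3.1 -0.4 16.3] tz [-0.12  0.7   0.22] 0.57
20.5 2.1 z 0.052 [ 0.6003 -0.0134  0.0547] f [-3.3 -0.4 15.4] tz [-0.01  0.63 -0.06] 0.82
21.3 2.44 z 0.0518 [ 0.6004 -0.0133  0.0545] f [-3.  -0.8 15.7] tz [-0.05  0.53 -0.06] 1.06
22.0 2.77 z 0.0518 [ 0.6005 -0.0131  0.0546] f [-2.6 -0.7 15.2] tz [-0.03  0.51 -0.11] 1.3
22.8 3.1 z 0.0518 [ 0.6006 -0.0129  0.0545] f [-2.3  1.  15.7] tz [ 0.05  0.56 -0.05] 1.54
f 9.629919757898989
27.4833 [ 0.45091243 -0.39372703  0.19894253]
```

View pics/rect4.png

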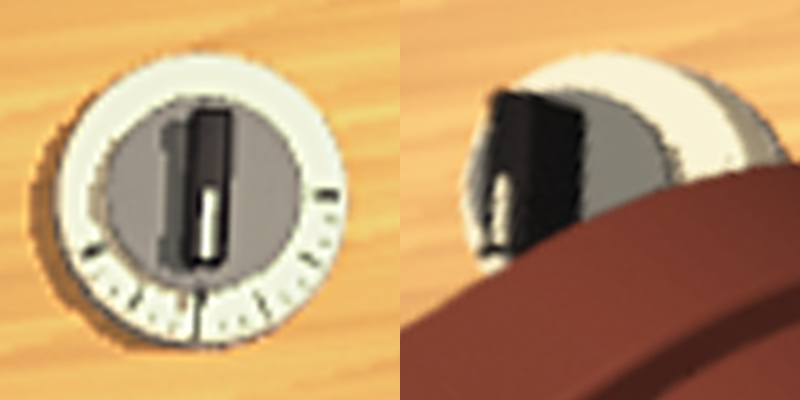

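The nib and white line point at tick 9: line (212,190) to (207,258), tick at (197,318). That reads about 1.60–1.65 rad. The timer has moved only 1–2 mm with its yaw unchanged, and the arm is clear, so I'm handing it in.

```bash
python3 -c "
from rig import *
wait(.3); print(sign_off())"
```

```text
the job is handed in; nothing more can be done
None
```

The job is handed in: I wound the dial past 15 minutes (about 2.9 rad, going by the gripper angle) and turned it back to 9 minutes (about 1.62 rad in the last picture). The timer shifted only 1–2 mm, the press held near 15 N, and the arm never went near the crockery. The sign-off returned no verdict.

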